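# Rock a mounted specimen out of the spring jaws

### The arm

A 7-joint arm with a two-finger parallel gripper is mounted at the origin on the work surface. World frame = base frame: x ahead of the robot, y to its left, z up, the work surface at z = 0. Lengths are in mm, angles in rad, forces in N, time in s.
With the tool pointing down it reaches from about 425 to 875 mm from the base axis. Payload 8.4 kg.
Tool frame: the origin (TCP) lies at the very end of the fingers, on their centre line; the grasp point (between the pads) lies 19 mm behind it; x points along the fingers, y is the direction in which the jaws open and shut, and the axes are right-handed (so a half turn about x gives the same grasp; the last joint's range is limited). The gripper opens to 87 mm and grips with 3 to 60 N. Pads are 19 mm wide; open, the fingers measure 117 mm over their backs; the gripper's body (75 mm by 190 mm) begins 51 mm behind the grasp point.
Start: joints at [-1.263, 0.333, 0.04, 1.465, -0.013, 1.343, -0.059], TCP at [257.185, 596.925, 222.546] pointing down, gripper open.
Joint ranges: [-2.58, 2.58], [-0.38, 2.09], [-1.3, 1.39], [0.25, 2.4], [-1.5, 4.64], [0.08, 2.09], [-2.65, 2.65]. Speed limits (rad/s): [2.22, 2.22, 2.79, 2.79, 3.14, 3.14, 3.14].

### API

Orientations are given as [roll, pitch, yaw] about the fixed x, y, z axes, in that order (R = Rz(yaw) Ry(pitch) Rx(roll)).
In Python, from plant import robot gives the robot as it stands.
- The arm moves only by the tool send_rows, never from a script. Its argument "commands" is a list of rows, each a list of 7 numbers: the shift along the tool's x, y, z in cm, then the turn, a rotation vector about the tool's x, y, z in rad, then the finger opening in cm, from 0 to 8.7. A call has 1 to 10 rows; each row is the pose to reach, as a shift and turn from the pose measured when the call began, along the tool's axes at that moment; what a row does not reach only later rows make up. A row lasts 1/12 s, in which the tool goes at most 41.7 mm and 7.16 degrees, less where a joint would pass 70% of its speed; a pose out of reach is approached as far as the arm can. A call with a gripper value outside its range is refused whole. The fingers move at their own pace and stop on an object; "grip_force" is the grip in N (left out, the last holds). Time passes only in rows, so rows that repeat a pose let the fingers close. It gives the time, the measured TCP pose, the force and the opening at its end, in the units of the state.
- robot.state(): the state, without advancing time (a new reading comes with each control period).
- robot.capture(name): name is "scene" or "side" or "wrist"; returns a dict with "pixels" (480x640x3 uint8, red, green, blue), "depth" (480x640 float32, mm along the optical axis (not along the pixel's ray), 0 where there is no reading), "fov_y" (degrees; the focal length in pixels is half the picture's height over the tangent of half this angle, whatever the lens; pixels are square), "cx", "cy" (the principal point, pixels), "k1" (the pictures are not rectified: a ray, as slopes to the right and down, at radius r is drawn at 1 + k1 r^2 times it, then the intrinsics apply), "world_from_camera" (4x4, takes a point from camera to world coordinates). Camera axes: x right, y down, z forward; pixel columns grow to the right and rows downward; lengths in mm; the calibration is good to about 2 mm. A picture is of the moment at which its call begins.
- robot.job_done(): hands the job in, once; it reports no verdict.
The state is a dict: "t": time; "joint_pos": joint angles; "dq": joint speeds; "effort": joint torques, N m; "tcp_pos": TCP position; "eef_rot": TCP orientation; "wrist_force": force on the tool from outside, world axes, zero at the start; "torque": the same for the moment, N m; "width": finger opening in mm.
Only numpy, scipy, OpenCV 4.12 (cv2) and the standard library are available. Lean on these libraries where they do the work, as an engineer would, in place of code of your own. Each camera call takes 0.05 s, during which the arm holds its last target. There are 200 camera calls.

### The job

In the metallography lab, turn the red clamp knob clockwise (seen from above) until its steel arm has swung well clear of the green specimen block. Then work the block out of the tight orange spring jaws by rocking it side to side while easing it up a little at a time; a straight pull would lift the loose, heavy steel jaw unit, which must stay down on its base. Finish while still holding the block in the gripper, upright and just clear of the jaws, directly over them, about one or two centimetres up, and leave the bottle, the red round mount and the white dish where they stand.

Things in the scene. Friction and masses are not known exactly. Their poses are not given: they have to be found in the camera images.
- vice: Cream base plate of the specimen vice, fixed to the bench, 180 x 120 x 12 mm. Origin on the bench right below the middle of the jaws; x runs across the jaws towards the clamp post (at x = +78 mm, y = 0), y along the jaw faces, z up. A dark steel jaw unit, 84 x 76 mm, top 45 mm above the bench, sits on it.
- socket (a point): Point midway between the two orange-faced jaws at the level of their tops, 45 mm straight above the vice's origin; axes as the vice's. The jaws are 44 mm long (y), 14 mm high (31 to 45 mm above the bench) and press on the block's two x faces by springs, about 30 N each. The jaw unit's end walls stand 31 to 38 mm from here along y and reach 38 mm above the bench.
- jaw_unit (a joint): Height (m) by which the jaw unit is lifted off the base, 0 = seated. It weighs 2.0 kg (20 N) with its jaws and is held down by weight alone, on upright guides. A straight pull on the block takes 30 to 42 N to beat the jaws' friction, so it lifts the unit; while the block is rocked the pull needed falls to a fraction of that.
- clamp (a joint): Angle (rad) of the swing clamp about its upright post. 0: the steel arm points along the vice's -x, 1 to 2 mm above the block's top. Grows clockwise seen from above to a stop at 1.6, the arm swinging towards the vice's +y; above 1.1 it is well clear. Stays where left; takes 0.08 N m. Arm 14 mm wide, reaching 70 mm from the post axis, 90 to 99 mm above the bench.
- clamp_grip (a point): Grip point of the red clamp knob, on the post axis, 124 mm above the bench. The knob is an upright bar 52 mm long, 12 mm thick, from 101 to 134 mm above the bench; its length lies along this point's x axis (the same line as the steel arm). Below it is a hub of 26 mm diameter with its top at 101 mm.
- specimen_center (a point): Centre of the green block, 28 x 40 x 60 mm (its x, y, z; axes as the vice's at the start), steel disc on top. Starts 59 mm above the bench: underside at 29 mm, lower 16 mm in the jaws, upper 44 mm free. Grip its y faces (40 mm apart) above the jaws. More than 75 mm above the bench, its underside is clear of the jaws. Mass 0.1 to 0.2 kg.
- specimen: The same green block; origin at the centre of its underside, z up its height. At the start the underside rests on a brass rib 6 mm wide (in y) with free space beside it, and about 11 mm of room in y to each end wall, so the block can be rocked about the vice's x axis, 0.15 rad or more either way, about the middle of its underside.
- suspension: Bystander: white bottle with blue cap, 60 mm diameter, 150 mm high, origin at the centre of its underside.
- round_mount: Bystander: red round resin mount, 33 mm diameter, 22 mm high, origin at the centre of its underside.
- dish: Bystander: white bowl, 90 mm diameter, 28 mm high, origin at the centre of its underside.
Things that resemble listed ones, but are neither listed nor needed, are in the scene too. Of the things that look like the specimen, the smallest one is meant. Several things have the shape of the vice; the one meant has the colours described above.

How it is judged:
By the outcome, as a careful person would: the job done as asked, in the order asked, and still so for the second after the job is handed in, while the arm keeps its last pose, push and grip.
It also fails if it takes over 64 s, if anything falls off the work surface, if the arm or the gripper's body presses on something with over 40 N, if the wrist force passes 120 N, or if a joint passes its speed limit or range.

## Working session

There is one attempt and no reset: what is moved stays moved. The work goes in short steps, Python scripts to look and compute and a tool call to move; the robot and the scene stay as the last step left them, time stands still between calls to the robot, and variables do not carry over. Pictures are saved under pics/ and viewed, about 8 in all and at most 12, crops included, and the job is handed in when it is done.

Besides the shell and the picture viewer there is one more tool, called by a JSON object that holds its "op" and its "data". send_rows: Moves the arm, as the interface text tells. Its arguments: {"type":"object","properties":{"commands":{"type":"array"},"grip_force":{"type":"number"}},"required":["commands"]}

```bash
mkdir -p pics; cat > h.py <<'E'
import numpy as np, cv2
from plant import robot
from scipy.spatial.transform import Rotation as R
def cap(n,f):
    c=robot.capture(n); cv2.imwrite(f'pics/{f}.png',c['pixels'][:,:,::-1])
    np.savez(f'pics/{f}.npz',**{k:np.asarray(v) for k,v in c.items()}); return c
def ld(f): return np.load(f'pics/{f}.npz')
def world(c):
    d=c['depth'].astype(float); h,w=d.shape; f=h/2/np.tan(np.radians(float(c['fov_y']))/2)
    u,v=np.meshgrid(np.arange(w),np.arange(h))
    x=(u-float(c['cx']))/f; y=(v-float(c['cy']))/f; k=float(c['k1'])
    a,b=x.copy(),y.copy()
    for _ in range(20):
        s=1+k*(a*a+b*b); a,b=x/s,y/s
    P=np.stack([a*d,b*d,d,np.ones_like(d)],-1)@np.asarray(c['world_from_camera']).T
    P=P[...,:3]; P[d==0]=np.nan; return P
E
python3 - <<'E'
from h import *
for n in('scene','side'): 
    c=cap(n,n+'0'); print(n,c['fov_y'],c['k1'],np.round(c['world_from_camera'],2).tolist())
s=robot.state(); print(s)
E
```

```text
scene 57.58838228466802 -0.04511223810684702 [[0.61, 0.49, -0.62, 1103.62], [0.79, -0.4, 0.46, -332.94], [-0.02, -0.77, -0.63, 631.94], [0.0, 0.0, 0.0, 1.0]]
side 49.38624235322765 0.04754520349979126 [[0.93, -0.21, 0.3, 319.92], [-0.37, -0.48, 0.8, -649.5], [-0.02, -0.85, -0.53, 559.41], [0.0, 0.0, 0.0, 1.0]]
{'t': 0.1, 'joint_pos': array([-1.26319948,  0.33382165,  0.03987723,  1.46620654, -0.01340012,
        1.34328743, -0.05848827]), 'dq': array([ 0.00071058, -0.00098453,  0.00011726, -0.00175107,  0.00076807,
       -0.00049986, -0.00146371]), 'effort': array([ 4.49549712e-03, -6.57809544e+01,  1.34046212e+00, -4.04707754e+01,
       -5.95183158e-02,  4.08545975e-02,  7.82441111e-05]), 'tcp_pos': array([257.04089708, 596.54721882, 221.7486785 ]), 'eef_rot': array([-1.50369321,  1.56933931, -1.91049798]), 'wrist_force': array([ 0.09684352, -0.15832956,  1.12078985]), 'torque': array([0.00760457, 0.00997218, 0.02281704]), 'width': 86.7842384749367}
```

View pics/scene0.png

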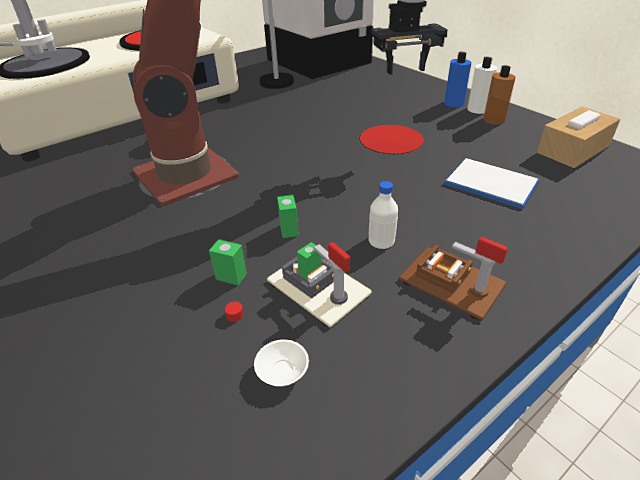

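View pics/side0.png

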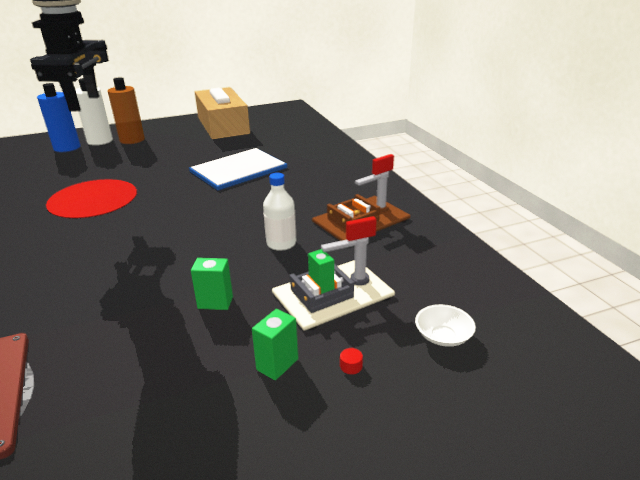

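The scene view shows the cream vice at (318,285) with the small green block in it at (308,262) and its red knob at (340,257). Lookalikes are the green blocks at (288,216) and (228,262), which are larger and free-standing, and the brown vice at (452,278) with its knob at (491,250). I choose the cream vice, its knob and the block in its jaws, and will measure those next.

```bash
python3 - <<'E'
from h import *
V=[]
for f,box in(('scene0',(262,235,375,328)),('side0',(270,215,400,325))):
    c=ld(f); P=world(c); px=c['pixels'].astype(int); x0,y0,x1,y1=box
    p=P[y0:y1,x0:x1].reshape(-1,3); q=px[y0:y1,x0:x1].reshape(-1,3); r,g,b=q.T
    ok=~np.isnan(p[:,0])
    cream=ok&(r>150)&(g>140)&(r-b>10)&(r-b<70)&(abs(p[:,2]-12)<5)
    red=ok&(r>120)&(g<70)&(p[:,2]>95)&(p[:,2]<145)
    grn=ok&(g>80)&(r<80)&(g-b>40)&(p[:,2]>40)
    print(f,cream.sum(),red.sum(),grn.sum())
    m=p[cream]; rect=cv2.minAreaRect(m[:,:2].astype(np.float32)); print(' base',rect,m[:,2].mean())
    for nme,k in(('red',red),('grn',grn)):
        m=p[k]; print(nme,np.percentile(m,[2,50,98],axis=0).round(1).tolist()); 
        t=m[m[:,2]>np.percentile(m[:,2],98)-4]; print('  top',cv2.minAreaRect(t[:,:2].astype(np.float32)),len(t))
    im=cv2.imread(f'pics/{f}.png')[y0:y1,x0:x1]; V.append(cv2.resize(im,(390,330),interpolation=cv2.INTER_CUBIC))
cv2.imwrite('pics/crop.png',np.hstack(V))
E
```

```text
scene0 1992 385 485
 base ((592.86328125, 81.28408813476562), (181.27215576171875, 238.5636749267578), 8.163555145263672) 11.571929500185707
red [[632.6, 24.5, 105.0], [662.2, 26.6, 125.7], [681.6, 35.7, 135.4]]
  top ((656.1100463867188, 31.156116485595703), (12.336366653442383, 50.85759735107422), 87.98826599121094) 134
grn [[566.4, -0.9, 43.3], [589.8, 9.5, 71.4], [595.0, 38.6, 90.0]]
  top ((578.567626953125, 20.61509132385254), (29.86217498779297, 42.435081481933594), 8.186450004577637) 128
side0 1488 585 963
 base ((587.8970947265625, 88.61663818359375), (180.78890991210938, 256.2694091796875), 8.22127628326416) 12.235049910773665
red [[627.3, 23.2, 103.3], [650.8, 25.9, 122.1], [677.2, 34.5, 136.0]]
  top ((652.3912353515625, 29.313827514648438), (14.011775016784668, 50.054588317871094), 88.69590759277344) 131
grn [[463.4, -106.7, 43.0], [565.4, 1.0, 79.1], [590.9, 34.9, 90.6]]
  top ((576.07763671875, 18.300535202026367), (28.611160278320312, 42.38250732421875), 8.60055160522461) 184
```

View pics/crop.png

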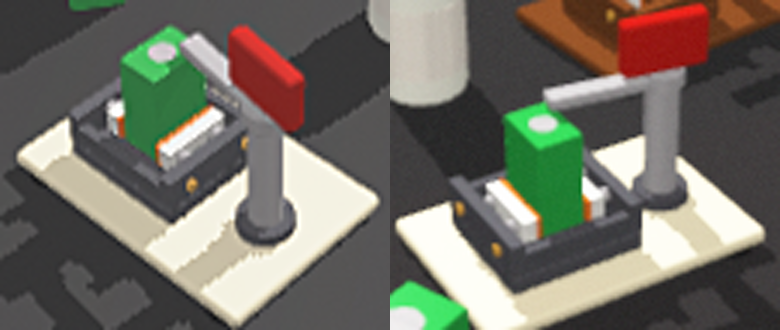

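The crops confirm the choice: the small green block sits in orange-faced jaws on the cream base, with the steel arm over its edge and the knob above the post. The measured sizes and heights fit: block top 90 mm, knob top 135 mm, block to post 78 mm, vice yaw about 8°, and the knob already at about -2° (clamp near 0.15 rad).

```bash
cat >> h.py <<'E'
def Rt(yaw_y,tilt=0,):  # tool pointing down, tool y along world yaw
    x=np.array([0,0,-1.]); y=np.array([np.cos(yaw_y),np.sin(yaw_y),0]); return np.stack([x,y,np.cross(x,y)],1)
def cur():
    s=robot.state(); return s, R.from_euler('xyz',s['eef_rot']).as_matrix()
def go(pos,Rd):
    s,M=cur(); d=M.T@(np.array(pos)-s['tcp_pos'])/10; w=R.from_matrix(M.T@Rd).as_rotvec()
    print('row',d.round(2).tolist(),w.round(3).tolist(),'| t',round(s['t'],2),'tcp',s['tcp_pos'].round(1),'F',s['wrist_force'].round(1),'w',round(s['width'],1))
E
python3 - <<'E'
from h import *
s,M=cur(); print(M.round(3).tolist(), s['joint_pos'].round(2))
c=ld('scene0');P=world(c)
for n,(u,v) in dict(bottle=(384,190),bottlebody=(383,230),mount=(233,309),dish=(281,365),bg=(288,202),bg2=(227,247),brownknob=(491,250)).items(): print(n,P[v,u].round(0))
for yaw in(1.537,1.537-np.pi): go([654,30,220],Rt(yaw))
E
```

```text
[[-0.0, 0.396, 0.918], [-0.001, 0.918, -0.396], [-1.0, -0.001, 0.0]] [-1.26  0.33  0.04  1.47 -0.01  1.34 -0.06]
bottle [580. 212. 146.]
bottlebody [594. 204.  55.]
mount [ 561. -145.   22.]
dish [ 709. -137.    5.]
bg [411.  86.  82.]
bg2 [463. -94.  81.]
brownknob [817. 249. 124.]
row [0.23, -36.32, 58.87] [-0.373, -0.0, 0.001] | t 0.1 tcp [257.  596.5 221.7] F [ 0.1 -0.2  1.1] w 86.8
row [0.23, -36.32, 58.87] [2.769, 0.002, 0.0] | t 0.1 tcp [257.  596.5 221.7] F [ 0.1 -0.2  1.1] w 86.8
```

{"op": "send_rows", "data": {"commands": [[0.2, -36.3, 58.9, -0.373, 0, 0, 6], [0.2, -36.3, 58.9, -0.373, 0, 0, 6], [0.2, -36.3, 58.9, -0.373, 0, 0, 6], [0.2, -36.3, 58.9, -0.373, 0, 0, 6], [0.2, -36.3, 58.9, -0.373, 0, 0, 6], [0.2, -36.3, 58.9, -0.373, 0, 0, 6], [0.2, -36.3, 58.9, -0.373, 0, 0, 6], [0.2, -36.3, 58.9, -0.373, 0, 0, 6], [0.2, -36.3, 58.9, -0.373, 0, 0, 6], [0.2, -36.3, 58.9, -0.373, 0, 0, 6]]}}

```text
t: 0.93
tcp_pos: [496.7, 253.9, 221.1]
eef_rot: [-2.013, 1.569, -2.046]
wrist_force: [1.4, 1.1, -0.8]
width: 60.5
```

```bash
python3 - <<'E'
from h import *
go([654,30,220],Rt(1.537))
E
```

```text
row [0.13, -21.85, 16.47] [0.0, -0.001, 0.001] | t 0.93 tcp [496.7 253.9 221.1] F [ 1.4  1.1 -0.8] w 60.5
```

{"op": "send_rows", "data": {"commands": [[0.1, -21.9, 16.5, 0, 0, 0, 6], [0.1, -21.9, 16.5, 0, 0, 0, 6], [0.1, -21.9, 16.5, 0, 0, 0, 6], [0.1, -21.9, 16.5, 0, 0, 0, 6], [0.1, -21.9, 16.5, 0, 0, 0, 6], [0.1, -21.9, 16.5, 0, 0, 0, 6], [0.1, -21.9, 16.5, 0, 0, 0, 6], [0.1, -21.9, 16.5, 0, 0, 0, 6], [0.1, -21.9, 16.5, 0, 0, 0, 6], [0.1, -21.9, 16.5, 0, 0, 0, 6]]}}

```text
t: 1.77
tcp_pos: [653.8, 30.3, 219.7]
eef_rot: [-2.657, 1.569, -2.69]
wrist_force: [-0.6, 1.1, 0.2]
width: 60.2
```

```bash
python3 - <<'E'
from h import *
c=cap('wrist','w1'); P=world(c); px=c['pixels'].astype(int); r,g,b=px[...,0],px[...,1],px[...,2]
def rect(k,n): 
    m=P[k&~np.isnan(P[...,0])]
    print(n,len(m),m.mean(0).round(1),cv2.minAreaRect(m[:,:2].astype(np.float32)))
rect((r>120)&(g<70)&(P[...,2]>129)&(P[...,2]<140),'knob')
near=(abs(P[...,0]-577)<60)&(abs(P[...,1]-20)<50)
rect((g>80)&(r<80)&near&(P[...,2]>85)&(P[...,2]<95),'blocktop')
rect((r>150)&(r-b>10)&(r-b<70)&(abs(P[...,2]-12)<4),'base')
go([654.3,30.2,106],Rt(1.537))
E
```

```text
knob 0 [nan nan nan] ((0.0, 0.0), (0.0, 0.0), 0.0)
blocktop 0 [nan nan nan] ((0.0, 0.0), (0.0, 0.0), 0.0)
base 3196 [601.5   2.1  11.3] ((617.9298095703125, -23.20098876953125), (203.09771728515625, 219.4154510498047), 8.16122817993164)
row [11.39, -0.08, 0.08] [0.002, -0.002, 0.001] | t 1.82 tcp [653.7  31.1 219.9] F [ 0.8 -0.3  0.2] w 59.9<stdin>:5: RuntimeWarning: Mean of empty slice.
  ret = um.true_divide(
```

View pics/w1.png

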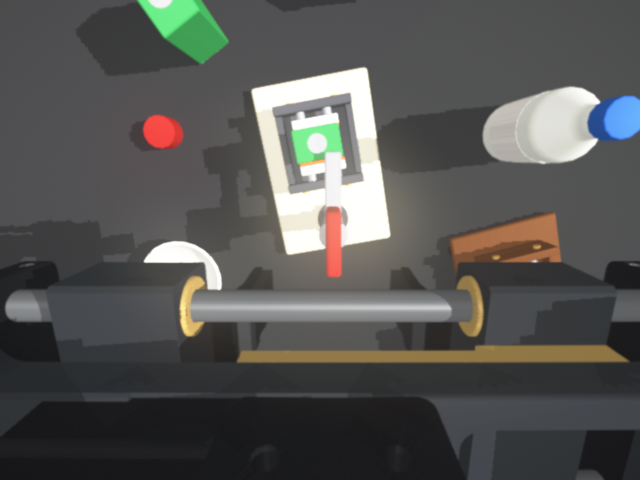

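The wrist view shows the knob bar at (333,240), upright in the image and centred between the fingers, with the arm tip over the block's edge at (333,160). The knob line agrees with my estimate, so I descend.

{"op": "send_rows", "data": {"commands": [[3, 0, 0, 0, 0, 0, 6], [6, 0, 0, 0, 0, 0, 6], [9, -0.1, 0.1, 0, 0, 0, 6], [11, -0.1, 0.1, 0, 0, 0, 6], [11.4, -0.1, 0.1, 0, 0, 0, 6], [11.4, -0.1, 0.1, 0, 0, 0, 6]]}}

```text
t: 2.32
tcp_pos: [653.3, 31.6, 104.8]
eef_rot: [-3.008, 1.567, -3.038]
wrist_force: [0.2, 0.3, 0.4]
width: 60.2
```

```bash
python3 - <<'E'
from h import *
go([654.3,30.2,106],Rt(1.537))
E
```

```text
row [-0.12, -0.13, 0.11] [0.004, -0.004, 0.001] | t 2.32 tcp [653.3  31.6 104.8] F [0.2 0.3 0.4] w 60.2
```

{"op": "send_rows", "data": {"commands": [[-0.1, -0.1, 0.1, 0, 0, 0, 6], [-0.1, -0.1, 0.1, 0, 0, 0, 1], [-0.1, -0.1, 0.1, 0, 0, 0, 1], [-0.1, -0.1, 0.1, 0, 0, 0, 1], [-0.1, -0.1, 0.1, 0, 0, 0, 1], [-0.1, -0.1, 0.1, 0, 0, 0, 1], [-0.1, -0.1, 0.1, 0, 0, 0, 0.5], [-0.1, -0.1, 0.1, 0, 0, 0, 0.5]], "grip_force": 25}}

```text
t: 2.98
tcp_pos: [654.2, 30.5, 105.9]
eef_rot: [-3.013, 1.567, -3.043]
wrist_force: [0.3, -0.3, 0.3]
width: 21.2
```

{"op": "send_rows", "data": {"commands": [[0, 0, 0, 0, 0, 0, 0.5], [0, 0, 0, 0, 0, 0, 0.5], [0, 0, 0, 0, 0, 0, 0.5], [0, 0, 0, 0, 0, 0, 0.5]]}}

```text
t: 3.32
tcp_pos: [654.3, 31.7, 105.9]
eef_rot: [2.99, 1.567, 2.961]
wrist_force: [0.2, 5.3, -0.7]
width: 11.8
```

{"op": "send_rows", "data": {"commands": [[0, 0, 0, 0.08, 0, 0, 0.5], [0, 0, 0, 0.16, 0, 0, 0.5], [0, 0, 0, 0.24, 0, 0, 0.5], [0, 0, 0, 0.32, 0, 0, 0.5], [0, 0, 0, 0.4, 0, 0, 0.5], [0, 0, 0, 0.48, 0, 0, 0.5], [0, 0, 0, 0.56, 0, 0, 0.5], [0, 0, 0, 0.62, 0, 0, 0.5], [0, 0, 0, 0.62, 0, 0, 0.5]]}}

```text
t: 4.07
tcp_pos: [654.3, 32.0, 105.9]
eef_rot: [-2.681, 1.567, 2.951]
wrist_force: [-0.9, 3.2, 1.1]
width: 12.0
```

```bash
python3 - <<'E'
from h import *
s,M=cur(); print('yaw y',np.arctan2(M[1,1],M[0,1]),s['wrist_force'],s['torque'],s['joint_pos'].round(2),s['width'])
E
```

```text
yaw y 0.919118025641856 [-0.90769055  3.24210687  1.13345632] [ 0.67584213 -0.17176067 -0.09658241] [-0.5   0.46  0.51  1.6  -0.24  1.14  0.99] 11.952254121021799
```

{"op": "send_rows", "data": {"commands": [[0, 0, 0, 0.08, 0, 0, 0.5], [0, 0, 0, 0.16, 0, 0, 0.5], [0, 0, 0, 0.24, 0, 0, 0.5], [0, 0, 0, 0.32, 0, 0, 0.5], [0, 0, 0, 0.4, 0, 0, 0.5], [0, 0, 0, 0.48, 0, 0, 0.5], [0, 0, 0, 0.56, 0, 0, 0.5], [0, 0, 0, 0.62, 0, 0, 0.5], [0, 0, 0, 0.62, 0, 0, 0.5]]}}

```text
t: 4.82
tcp_pos: [654.5, 32.1, 105.9]
eef_rot: [-2.051, 1.567, 2.96]
wrist_force: [0.2, 2.0, -0.4]
width: 11.9
```

{"op": "send_rows", "data": {"commands": [[0, 0, 0, 0, 0, 0, 5], [0, 0, 0, 0, 0, 0, 5], [0, 0, 0, 0, 0, 0, 5], [0, 0, 0, 0, 0, 0, 5], [-3, 0, 0, 0, 0, 0, 5], [-6, 0, 0, 0, 0, 0, 7], [-9, 0, 0, 0, 0, 0, 8], [-9, 0, 0, 0, 0, 0, 8]]}}

```text
t: 5.48
tcp_pos: [657.6, 31.1, 202.4]
eef_rot: [1.633, 1.566, 0.36]
wrist_force: [1.5, 0.3, 0.7]
width: 57.4
```

```bash
python3 - <<'E'
from h import *
s,M=cur(); print('yaw y',np.arctan2(M[1,1],M[0,1]),s['joint_pos'].round(2))
V=np.array([577.3,19.5]); 
go([577.3,19.5,195],Rt(np.pi/2+0.143))
E
```

```text
yaw y 0.2985251445182172 [-0.61  0.41  0.67  1.5  -0.26  1.31  0.38]
row [0.7, -8.02, -1.25] [-1.415, 0.003, -0.004] | t 5.48 tcp [657.6  31.1 202.4] F [1.5 0.3 0.7] w 57.4
```

{"op": "send_rows", "data": {"commands": [[0, -2, -0.3, -0.12, 0, 0, 8], [0, -4, -0.6, -0.24, 0, 0, 8], [0, -6, -0.9, -0.36, 0, 0, 8], [0, -8, -1.2, -0.48, 0, 0, 8], [0, -8, -1.2, -0.6, 0, 0, 8], [0, -8, -1.2, -0.72, 0, 0, 8], [0, -8, -1.2, -0.84, 0, 0, 8], [0, -8, -1.2, -0.96, 0, 0, 8], [0, -8, -1.2, -1.08, 0, 0, 8], [0, -8, -1.2, -1.2, 0, 0, 8]]}}

```text
t: 6.32
tcp_pos: [577.5, 18.7, 201.9]
eef_rot: [0.397, 1.566, 0.331]
wrist_force: [0.6, 0.0, -0.1]
width: 80.0
```

```bash
python3 - <<'E'
from h import *
go([577.3,19.5,195],Rt(np.pi/2+0.143))
for n,box in(('scene',(262,225,382,325)),('side',(265,205,405,325))):
    c=cap(n,n+'1'); P=world(c); px=c['pixels'].astype(int); r,g,b=px[...,0],px[...,1],px[...,2]
    near=np.hypot(P[...,0]-577,P[...,1]-20)<35
    k=(g>70)&(r<90)&(g-b>30)&near&(P[...,2]>85)&(P[...,2]<95); m=P[k]; print('block',len(m),cv2.minAreaRect(m[:,:2].astype(np.float32)),m[:,2].mean())
    k=(r>120)&(g<70)&(np.hypot(P[...,0]-654,P[...,1]-30)<45)&(P[...,2]>130)&(P[...,2]<140);m=P[k]; print('knob',len(m),cv2.minAreaRect(m[:,:2].astype(np.float32)),m[:,2].mean())
E
```

```text
row [0.69, 0.07, -0.03] [-0.209, 0.005, -0.001] | t 6.32 tcp [577.5  18.7 201.9] F [ 0.6  0.  -0.1] w 80.0
block 177 ((578.2403564453125, 19.993696212768555), (29.775033950805664, 40.3603630065918), 9.157395362854004) 88.46584972388693
knob 150 ((655.7124633789062, 31.263492584228516), (12.869287490844727, 52.63865661621094), 16.213518142700195) 133.54135531565987
block 220 ((575.7719116210938, 18.989442825317383), (29.408964157104492, 41.449073791503906), 8.570086479187012) 89.08507501811074
knob 155 ((652.2083129882812, 29.829086303710938), (12.750534057617188, 51.692718505859375), 17.658981323242188) 133.89427131549726
```

View pics/scene1.png

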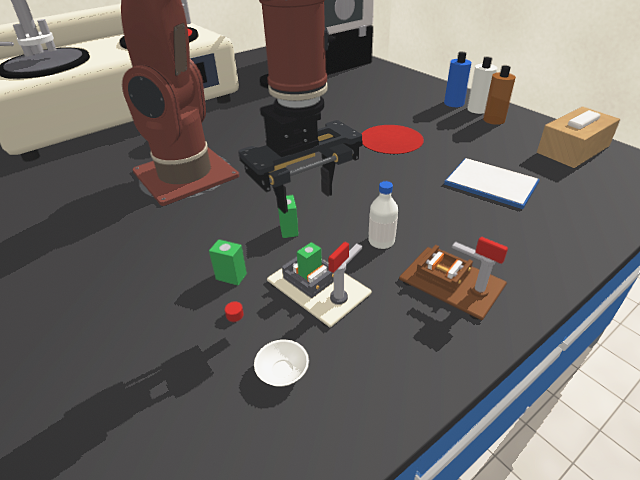

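The scene view shows the arm swung away from the block, with the knob at (340,257) now along the vice's y. The measured knob yaw gives a clamp angle of about 1.42 rad. The block is unchanged at (577,19.5), with its top at 89 mm, so I go down onto it.

{"op": "send_rows", "data": {"commands": [[0.5, 0.1, 0, -0.12, 0, 0, 8], [1, 0.1, 0, -0.204, 0, 0, 8], [4, 0.1, 0, -0.204, 0, 0, 8], [7.5, 0.1, 0, -0.204, 0, 0, 8], [10.5, 0.1, 0, -0.204, 0, 0, 8], [13, 0.1, 0, -0.204, 0, 0, 8], [14, 0.1, 0, -0.204, 0, 0, 8], [14, 0.1, 0, -0.204, 0, 0, 8]]}}

```text
t: 7.08
tcp_pos: [576.6, 19.6, 59.7]
eef_rot: [0.685, 1.57, 0.817]
wrist_force: [-0.1, 0.7, 0.8]
width: 80.3
```

```bash
python3 - <<'E'
from h import *
go([577.2,19.5,56],Rt(np.pi/2+0.148))
E
```

```text
row [0.37, -0.02, 0.06] [-0.016, 0.001, -0.0] | t 7.08 tcp [576.6  19.6  59.7] F [-0.1  0.7  0.8] w 80.3
```

{"op": "send_rows", "data": {"commands": [[0.4, 0, 0.1, -0.016, 0, 0, 8], [0.4, 0, 0.1, -0.016, 0, 0, 5], [0.4, 0, 0.1, -0.016, 0, 0, 4.5], [0.4, 0, 0.1, -0.016, 0, 0, 4.5], [0.4, 0, 0.1, -0.016, 0, 0, 4.5], [0.4, 0, 0.1, -0.016, 0, 0, 4.5], [0.4, 0, 0.1, -0.016, 0, 0, 4.5]], "grip_force": 15}}

```text
t: 7.67
tcp_pos: [577.8, 19.8, 56.1]
eef_rot: [0.427, 1.569, 0.575]
wrist_force: [0.0, 0.1, -1.1]
width: 49.1
```

{"op": "send_rows", "data": {"commands": [[0, 0, 0, 0, 0, 0, 4.2], [0, 0, 0, 0, 0, 0, 4.0], [0, 0, 0, 0, 0, 0, 3.6], [0, 0, 0, 0, 0, 0, 3.6], [0, 0, 0, 0, 0, 0, 3.6], [0, 0, 0, 0, 0, 0, 3.6]]}}

```text
t: 8.17
tcp_pos: [577.8, 20.7, 56.3]
eef_rot: [0.848, 1.569, 0.996]
wrist_force: [-1.2, 4.7, 3.4]
width: 39.9
```

```bash
python3 - <<'E'
from h import *
go([577.2,19.5,56],Rt(np.pi/2+0.148)); print(cur()[0]['torque'])
E
```

```text
row [0.03, -0.11, -0.07] [0.0, 0.001, -0.001] | t 8.17 tcp [577.8  20.7  56.3] F [-1.2  4.7  3.4] w 39.9
[ 1.12901338  0.42874952 -0.07162633]
```

{"op": "send_rows", "data": {"commands": [[0, 0, 0, 0, 0, 0, 3.6], [0, 0, 0, 0, 0, 0, 3.6], [0, -0.11, 0, 0, 0, 0.04, 3.6], [0.01, -0.22, 0, 0, 0, 0.08, 3.6], [0.01, -0.22, 0, 0, 0, 0.08, 3.6]], "grip_force": 60}}

```text
t: 8.58
tcp_pos: [578.1, 18.7, 56.3]
eef_rot: [1.553, 1.485, 1.7]
wrist_force: [-2.5, 5.6, 5.8]
width: 39.8
```

```bash
cat >> h.py <<'E'
REF=np.array([577.8,20.5,56.2]); YAW=np.pi/2+0.148
def rock(th,lift):  # block frame pose relative to ref
    M=Rt(YAW); p=np.array([27.,0,0]); Q=R.from_rotvec([0,0,th]).as_matrix()
    return REF+M@(p-Q@p)+[0,0,lift], M@Q
def rep():
    s,M=cur(); D=R.from_matrix(Rt(YAW).T@M).as_rotvec(); th=D[2]
    low=s['tcp_pos']+M@[27.,0,0]-(REF+[0,0,-27])
    print('th',th.round(3),'pivot vice-frame off xyz',(R.from_euler('z',-.148).apply(low)).round(1),'F',R.from_euler('z',-.148).apply(s['wrist_force']).round(1),'T',s['torque'].round(2),'t',round(s['t'],2),'w',round(s['width'],1))
E
python3 -c "
from h import *
rep()"
```

```text
th 0.086 pivot vice-frame off xyz [0.1 0.5 0.2] F [-1.6  5.9  5.8] T [1.5  0.6  0.04] t 8.58 w 39.8
```

```bash
cat >> h.py <<'E'
def plan(seq):
    s,M=cur(); out=[]
    for th,l in seq:
        p,Rd=rock(th,l); out.append((M.T@(p-s['tcp_pos'])/10).round(2).tolist()+R.from_matrix(M.T@Rd).as_rotvec().round(3).tolist()+[3.6])
    print(out)
E
python3 -c "
from h import *
plan([(.04,0),(0,.1),(-.05,.3),(-.1,.5),(-.13,.7),(-.08,.9),(-.03,1.1),(.03,1.3),(.08,1.5),(.13,1.7)])"
```

```text
[[0.02, 0.08, -0.0, -0.001, 0.002, -0.046, 3.6], [0.02, 0.18, -0.0, -0.001, 0.002, -0.086, 3.6], [0.01, 0.32, -0.0, -0.002, 0.002, -0.136, 3.6], [0.01, 0.46, -0.0, -0.002, 0.001, -0.186, 3.6], [0.01, 0.54, -0.0, -0.002, 0.001, -0.216, 3.6], [-0.04, 0.41, -0.0, -0.002, 0.001, -0.166, 3.6], [-0.07, 0.27, -0.0, -0.002, 0.002, -0.116, 3.6], [-0.11, 0.11, -0.0, -0.001, 0.002, -0.056, 3.6], [-0.13, -0.02, -0.0, -0.001, 0.002, -0.006, 3.6], [-0.15, -0.15, -0.0, -0.001, 0.002, 0.044, 3.6]]
```

{"op": "send_rows", "data": {"commands": [[0.02, 0.08, 0, 0, 0, -0.046, 3.6], [0.02, 0.18, 0, 0, 0, -0.086, 3.6], [0.01, 0.32, 0, 0, 0, -0.136, 3.6], [0.01, 0.46, 0, 0, 0, -0.186, 3.6], [0.01, 0.54, 0, 0, 0, -0.216, 3.6], [-0.04, 0.41, 0, 0, 0, -0.166, 3.6], [-0.07, 0.27, 0, 0, 0, -0.116, 3.6], [-0.11, 0.11, 0, 0, 0, -0.056, 3.6], [-0.13, -0.02, 0, 0, 0, -0.006, 3.6], [-0.15, -0.15, 0, 0, 0, 0.044, 3.6]]}}

```text
t: 9.42
tcp_pos: [577.9, 18.3, 57.2]
eef_rot: [1.562, 1.437, 1.71]
wrist_force: [0.1, 6.6, -4.7]
width: 39.8
```

```bash
python3 -c "
from h import *
rep()
plan([(.08,1.8),(.03,2.0),(-.03,2.2),(-.08,2.4),(-.13,2.6),(-.08,2.8),(-.03,3.0),(.03,3.2),(.08,3.4),(.13,3.6)])"
```

```text
th 0.133 pivot vice-frame off xyz [-0.2  1.4  1.3] F [ 1.   6.5 -4.7] T [ 1.14  0.04 -0.07] t 9.42 w 39.8
[[-0.07, 0.01, 0.02, -0.0, 0.001, -0.053, 3.6], [-0.08, 0.15, 0.02, -0.0, 0.001, -0.103, 3.6], [-0.08, 0.31, 0.02, -0.0, 0.001, -0.163, 3.6], [-0.07, 0.44, 0.02, -0.001, 0.001, -0.213, 3.6], [-0.06, 0.58, 0.02, -0.001, 0.001, -0.263, 3.6], [-0.11, 0.45, 0.02, -0.001, 0.001, -0.213, 3.6], [-0.16, 0.32, 0.02, -0.0, 0.001, -0.163, 3.6], [-0.2, 0.16, 0.02, -0.0, 0.001, -0.103, 3.6], [-0.23, 0.03, 0.02, -0.0, 0.001, -0.053, 3.6], [-0.25, -0.1, 0.02, -0.0, 0.001, -0.003, 3.6]]
```

{"op": "send_rows", "data": {"commands": [[-0.07, 0.01, 0, 0, 0, -0.053, 3.6], [-0.08, 0.15, 0, 0, 0, -0.103, 3.6], [-0.08, 0.31, 0, 0, 0, -0.163, 3.6], [-0.07, 0.44, 0, 0, 0, -0.213, 3.6], [-0.06, 0.58, 0, 0, 0, -0.263, 3.6], [-0.11, 0.45, 0, 0, 0, -0.213, 3.6], [-0.16, 0.32, 0, 0, 0, -0.163, 3.6], [-0.2, 0.16, 0, 0, 0, -0.103, 3.6], [-0.23, 0.03, 0, 0, 0, -0.053, 3.6], [-0.25, -0.1, 0, 0, 0, -0.003, 3.6]]}}

```text
t: 10.25
tcp_pos: [577.8, 18.2, 59.1]
eef_rot: [1.564, 1.437, 1.712]
wrist_force: [-1.2, 6.3, -4.9]
width: 39.7
```

```bash
python3 -c "
from h import *
rep()
plan([(.08,3.8),(.03,4.0),(-.03,4.2),(-.08,4.4),(-.13,4.6),(-.08,4.8),(-.03,5.0),(.03,5.2),(.08,5.4),(.13,5.6)])"
```

```text
th 0.134 pivot vice-frame off xyz [-0.3  1.4  3.1] F [-0.3  6.4 -4.9] T [ 1.06 -0.06 -0.12] t 10.25 w 39.7
[[-0.08, 0.02, 0.03, 0.0, 0.001, -0.054, 3.6], [-0.09, 0.16, 0.03, 0.0, 0.001, -0.104, 3.6], [-0.09, 0.32, 0.03, 0.0, 0.001, -0.164, 3.6], [-0.08, 0.45, 0.03, 0.0, 0.001, -0.214, 3.6], [-0.07, 0.59, 0.03, 0.0, 0.001, -0.264, 3.6], [-0.12, 0.46, 0.03, 0.0, 0.001, -0.214, 3.6], [-0.17, 0.33, 0.03, 0.0, 0.001, -0.164, 3.6], [-0.21, 0.17, 0.03, 0.0, 0.001, -0.104, 3.6], [-0.24, 0.04, 0.03, 0.0, 0.001, -0.054, 3.6], [-0.26, -0.09, 0.03, 0.001, 0.001, -0.004, 3.6]]
```

{"op": "send_rows", "data": {"commands": [[-0.08, 0.02, 0.02, 0, 0, -0.054, 3.6], [-0.09, 0.16, 0.02, 0, 0, -0.104, 3.6], [-0.09, 0.32, 0.02, 0, 0, -0.164, 3.6], [-0.08, 0.45, 0.02, 0, 0, -0.214, 3.6], [-0.07, 0.59, 0.02, 0, 0, -0.264, 3.6], [-0.12, 0.46, 0.02, 0, 0, -0.214, 3.6], [-0.17, 0.33, 0.02, 0, 0, -0.164, 3.6], [-0.21, 0.17, 0.02, 0, 0, -0.104, 3.6], [-0.24, 0.04, 0.02, 0, 0, -0.054, 3.6], [-0.26, -0.09, 0.02, 0, 0, -0.004, 3.6]]}}

```text
t: 11.08
tcp_pos: [577.9, 18.1, 61.1]
eef_rot: [1.565, 1.437, 1.715]
wrist_force: [0.7, 6.5, -5.0]
width: 39.5
```

```bash
python3 -c "
from h import *
rep()
cap('side','side2'); im=cv2.imread('pics/side2.png')[190:330,260:410]; a=cv2.imread('pics/side0.png')[190:330,260:410]
cv2.imwrite('pics/c2.png',cv2.resize(np.hstack([a,im]),None,fx=2.6,fy=2.6,interpolation=cv2.INTER_CUBIC))
plan([(.08,5.8),(.03,6.0),(-.03,6.2),(-.08,6.4),(-.13,6.6),(-.08,6.8),(-.03,7.0),(.03,7.2),(.08,7.4),(.13,7.6)])"
```

```text
th 0.134 pivot vice-frame off xyz [-0.2  1.2  5.1] F [ 1.6  6.4 -5. ] T [ 0.95 -0.06 -0.14] t 11.08 w 39.5
[[-0.07, 0.11, 0.07, -0.002, 0.0, -0.059, 3.6], [-0.08, 0.25, 0.07, -0.002, 0.0, -0.109, 3.6], [-0.08, 0.41, 0.07, -0.002, 0.0, -0.169, 3.6], [-0.07, 0.55, 0.07, -0.002, 0.0, -0.219, 3.6], [-0.06, 0.68, 0.07, -0.002, 0.0, -0.269, 3.6], [-0.11, 0.55, 0.07, -0.002, 0.0, -0.219, 3.6], [-0.16, 0.42, 0.07, -0.002, 0.0, -0.169, 3.6], [-0.2, 0.27, 0.07, -0.002, 0.0, -0.109, 3.6], [-0.23, 0.13, 0.07, -0.002, 0.0, -0.059, 3.6], [-0.25, 0.0, 0.07, -0.002, 0.0, -0.009, 3.6]]
```

View pics/c2.png

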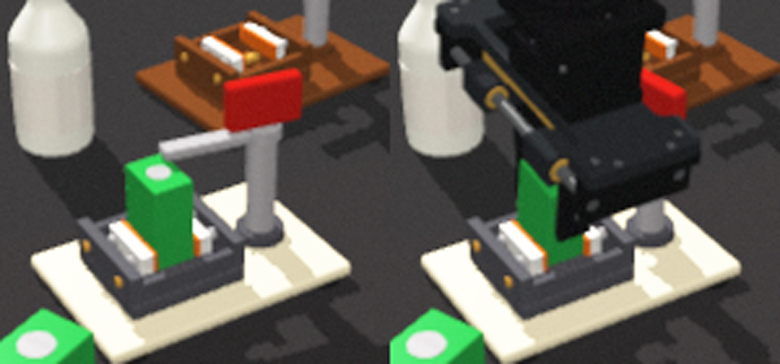

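The side crops (before and now) show the jaw unit in the same place, seated at (560,260), and the block tilted in the fingers at (545,220). The bottle is clear and pulls have stayed at or below 5 N, so I continue.

{"op": "send_rows", "data": {"commands": [[-0.08, 0.04, 0.03, 0, 0, -0.055, 3.6], [-0.09, 0.18, 0.03, 0, 0, -0.105, 3.6], [-0.09, 0.34, 0.03, 0, 0, -0.165, 3.6], [-0.08, 0.48, 0.03, 0, 0, -0.215, 3.6], [-0.07, 0.62, 0.03, 0, 0, -0.265, 3.6], [-0.12, 0.48, 0.03, 0, 0, -0.215, 3.6], [-0.17, 0.35, 0.03, 0, 0, -0.165, 3.6], [-0.21, 0.2, 0.03, 0, 0, -0.105, 3.6], [-0.24, 0.06, 0.03, 0, 0, -0.055, 3.6], [-0.26, -0.07, 0.03, 0, 0, -0.005, 3.6]]}}

```text
t: 11.97
tcp_pos: [577.8, 17.7, 63.1]
eef_rot: [1.57, 1.433, 1.717]
wrist_force: [1.0, 7.3, -5.2]
width: 39.5
```

{"op": "send_rows", "data": {"commands": [[-0.08, 0.04, 0, 0, 0, -0.055, 3.6], [-0.09, 0.18, 0, 0, 0, -0.105, 3.6], [-0.09, 0.34, 0, 0, 0, -0.165, 3.6], [-0.08, 0.48, 0, 0, 0, -0.215, 3.6], [-0.07, 0.62, 0, 0, 0, -0.265, 3.6], [-0.12, 0.48, 0, 0, 0, -0.215, 3.6], [-0.17, 0.35, 0, 0, 0, -0.165, 3.6], [-0.21, 0.2, 0, 0, 0, -0.105, 3.6], [-0.24, 0.06, 0, 0, 0, -0.055, 3.6], [-0.26, -0.07, 0, 0, 0, -0.005, 3.6]]}}

```text
t: 12.8
tcp_pos: [577.9, 17.5, 65.2]
eef_rot: [1.569, 1.435, 1.717]
wrist_force: [1.3, 5.3, -5.2]
width: 40.0
```

```bash
python3 -c "
from h import *
rep()
plan([(.08,9.8),(.03,10.0),(-.03,10.2),(-.08,10.4),(-.13,10.6),(-.08,10.8),(-.03,11.0),(.03,11.2),(.08,11.4),(.13,11.6)])"
```

```text
th 0.135 pivot vice-frame off xyz [-0.3  0.6  9.2] F [ 2.1  5.1 -5.2] T [ 0.75 -0.22 -0.07] t 12.8 w 40.0
[[-0.06, 0.1, 0.04, 0.0, 0.0, -0.055, 3.6], [-0.07, 0.23, 0.04, 0.0, 0.0, -0.105, 3.6], [-0.07, 0.4, 0.04, 0.0, 0.0, -0.165, 3.6], [-0.06, 0.53, 0.04, 0.0, 0.0, -0.215, 3.6], [-0.05, 0.67, 0.04, 0.0, 0.0, -0.265, 3.6], [-0.1, 0.54, 0.04, 0.0, 0.0, -0.215, 3.6], [-0.15, 0.41, 0.04, 0.0, 0.0, -0.165, 3.6], [-0.19, 0.25, 0.04, 0.0, 0.0, -0.105, 3.6], [-0.22, 0.12, 0.04, 0.0, 0.0, -0.055, 3.6], [-0.24, -0.01, 0.04, 0.0, 0.0, -0.005, 3.6]]
```

{"op": "send_rows", "data": {"commands": [[-0.07, 0.06, 0.03, 0, 0, -0.055, 3.6], [-0.08, 0.2, 0.03, 0, 0, -0.105, 3.6], [-0.08, 0.36, 0.03, 0, 0, -0.165, 3.6], [-0.07, 0.5, 0.03, 0, 0, -0.215, 3.6], [-0.06, 0.64, 0.03, 0, 0, -0.265, 3.6], [-0.11, 0.5, 0.03, 0, 0, -0.215, 3.6], [-0.16, 0.37, 0.03, 0, 0, -0.165, 3.6], [-0.2, 0.22, 0.03, 0, 0, -0.105, 3.6], [-0.23, 0.08, 0.03, 0, 0, -0.055, 3.6], [-0.25, -0.05, 0.03, 0, 0, -0.005, 3.6]]}}

```text
t: 13.63
tcp_pos: [578.0, 17.3, 67.1]
eef_rot: [1.57, 1.437, 1.719]
wrist_force: [-0.1, 5.1, -4.4]
width: 39.6
```

{"op": "send_rows", "data": {"commands": [[-0.07, 0.04, 0, 0, 0, -0.055, 3.6], [-0.08, 0.18, 0, 0, 0, -0.105, 3.6], [-0.08, 0.34, 0, 0, 0, -0.165, 3.6], [-0.07, 0.48, 0, 0, 0, -0.215, 3.6], [-0.06, 0.62, 0, 0, 0, -0.265, 3.6], [-0.11, 0.48, 0, 0, 0, -0.215, 3.6], [-0.16, 0.35, 0, 0, 0, -0.165, 3.6], [-0.2, 0.2, 0, 0, 0, -0.105, 3.6], [-0.23, 0.06, 0, 0, 0, -0.055, 3.6], [-0.25, -0.07, 0, 0, 0, -0.005, 3.6]]}}

```text
t: 14.47
tcp_pos: [578.1, 16.9, 69.1]
eef_rot: [1.57, 1.439, 1.719]
wrist_force: [0.4, 3.7, -4.4]
width: 39.5
```

```bash
python3 -c "
from h import *
rep()
plan([(.08,13.8),(.03,14.0),(-.03,14.2),(-.08,14.4),(-.13,14.6),(-.08,14.8),(-.03,15.0),(.03,15.2),(.08,15.4),(.13,15.6)])"
```

```text
th 0.132 pivot vice-frame off xyz [-0.3 -0.1 13.1] F [ 1.   3.6 -4.4] T [ 0.61 -0.07 -0.06] t 14.47 w 39.5
[[-0.07, 0.16, 0.03, 0.001, 0.0, -0.052, 3.6], [-0.08, 0.29, 0.03, 0.001, 0.0, -0.102, 3.6], [-0.07, 0.46, 0.03, 0.001, 0.0, -0.162, 3.6], [-0.07, 0.59, 0.03, 0.001, 0.0, -0.212, 3.6], [-0.06, 0.73, 0.03, 0.001, 0.0, -0.262, 3.6], [-0.11, 0.6, 0.03, 0.001, 0.0, -0.212, 3.6], [-0.15, 0.47, 0.03, 0.001, 0.0, -0.162, 3.6], [-0.19, 0.31, 0.03, 0.001, 0.0, -0.102, 3.6], [-0.22, 0.18, 0.03, 0.001, 0.0, -0.052, 3.6], [-0.25, 0.05, 0.03, 0.001, -0.0, -0.002, 3.6]]
```

{"op": "send_rows", "data": {"commands": [[-0.07, 0.08, 0.02, 0, 0, -0.053, 3.6], [-0.08, 0.22, 0.02, 0, 0, -0.103, 3.6], [-0.08, 0.38, 0.02, 0, 0, -0.163, 3.6], [-0.07, 0.52, 0.02, 0, 0, -0.213, 3.6], [-0.06, 0.66, 0.02, 0, 0, -0.263, 3.6], [-0.11, 0.52, 0.02, 0, 0, -0.213, 3.6], [-0.16, 0.39, 0.02, 0, 0, -0.163, 3.6], [-0.2, 0.24, 0.02, 0, 0, -0.103, 3.6], [-0.23, 0.1, 0.02, 0, 0, -0.053, 3.6], [-0.25, -0.02, 0.02, 0, 0, -0.003, 3.6]]}}

```text
t: 15.3
tcp_pos: [578.2, 17.5, 71.3]
eef_rot: [1.569, 1.439, 1.719]
wrist_force: [-1.2, 5.0, -0.9]
width: 39.6
```

{"op": "send_rows", "data": {"commands": [[-0.07, 0.06, 0, 0, 0, -0.053, 3.6], [-0.08, 0.2, 0, 0, 0, -0.103, 3.6], [-0.08, 0.36, 0, 0, 0, -0.163, 3.6], [-0.07, 0.5, 0, 0, 0, -0.213, 3.6], [-0.06, 0.64, 0, 0, 0, -0.263, 3.6], [-0.11, 0.5, 0, 0, 0, -0.213, 3.6], [-0.16, 0.37, 0, 0, 0, -0.163, 3.6], [-0.2, 0.22, 0, 0, 0, -0.103, 3.6], [-0.23, 0.08, 0, 0, 0, -0.053, 3.6], [-0.25, -0.04, 0, 0, 0, -0.003, 3.6]]}}

```text
t: 16.13
tcp_pos: [578.6, 15.7, 73.9]
eef_rot: [1.562, 1.44, 1.711]
wrist_force: [-1.3, -1.5, 3.2]
width: 39.8
```

```bash
python3 -c "
from h import *
rep()
plan([(.08,17.8),(.03,18.0),(-.03,18.2),(-.08,18.4),(-.13,18.6),(-.08,18.8),(-.03,19.0),(.03,19.2),(.08,19.4),(.13,19.6)])"
```

```text
th 0.131 pivot vice-frame off xyz [ 0.1 -1.4 18. ] F [-1.5 -1.3  3.2] T [-0.31  0.24  0.01] t 16.13 w 39.8
[[0.04, 0.27, -0.01, 0.002, 0.001, -0.051, 3.6], [0.03, 0.41, -0.01, 0.002, 0.001, -0.101, 3.6], [0.03, 0.57, -0.01, 0.002, 0.001, -0.161, 3.6], [0.03, 0.71, -0.01, 0.002, 0.001, -0.211, 3.6], [0.05, 0.84, -0.01, 0.002, 0.001, -0.261, 3.6], [-0.0, 0.71, -0.01, 0.002, 0.001, -0.211, 3.6], [-0.05, 0.58, -0.01, 0.002, 0.001, -0.161, 3.6], [-0.09, 0.42, -0.01, 0.002, 0.001, -0.101, 3.6], [-0.12, 0.29, -0.01, 0.002, 0.001, -0.051, 3.6], [-0.14, 0.16, -0.01, 0.002, 0.001, -0.001, 3.6]]
```

```bash
python3 -c "
from h import *
plan([(.09,18.7),(.04,19.4),(-.02,20),(-.06,20.6),(-.02,21.4),(.0,22.4),(0,24),(0,26),(0,28),(0,30)])"
```

```text
[[-0.05, 0.25, -0.01, 0.002, 0.001, -0.041, 3.6], [-0.11, 0.4, -0.01, 0.002, 0.001, -0.091, 3.6], [-0.15, 0.57, -0.01, 0.002, 0.001, -0.151, 3.6], [-0.19, 0.68, -0.01, 0.002, 0.001, -0.191, 3.6], [-0.29, 0.59, -0.01, 0.002, 0.001, -0.151, 3.6], [-0.4, 0.55, -0.01, 0.002, 0.001, -0.131, 3.6], [-0.56, 0.57, -0.01, 0.002, 0.001, -0.131, 3.6], [-0.76, 0.59, -0.01, 0.002, 0.001, -0.131, 3.6], [-0.95, 0.62, -0.01, 0.002, 0.001, -0.131, 3.6], [-1.15, 0.64, -0.01, 0.002, 0.001, -0.131, 3.6]]
```

{"op": "send_rows", "data": {"commands": [[-0.05, 0.2, 0, 0, 0, -0.041, 3.6], [-0.11, 0.35, 0, 0, 0, -0.091, 3.6], [-0.15, 0.55, 0, 0, 0, -0.151, 3.6], [-0.19, 0.67, 0, 0, 0, -0.191, 3.6], [-0.29, 0.58, 0, 0, 0, -0.151, 3.6], [-0.4, 0.55, 0, 0, 0, -0.131, 3.6], [-0.56, 0.57, 0, 0, 0, -0.131, 3.6], [-0.76, 0.59, 0, 0, 0, -0.131, 3.6], [-0.95, 0.62, 0, 0, 0, -0.131, 3.6], [-1.15, 0.64, 0, 0, 0, -0.131, 3.6]]}}

```text
t: 16.97
tcp_pos: [577.9, 20.0, 86.3]
eef_rot: [-0.683, 1.569, -0.535]
wrist_force: [0.5, -0.2, -0.8]
width: 39.4
```

{"op": "send_rows", "data": {"commands": [[0, 0, 0, 0, 0, 0, 3.6], [0, 0, 0, 0, 0, 0, 3.6], [0, 0, 0, 0, 0, 0, 3.6]]}}

```text
t: 17.22
tcp_pos: [577.8, 20.1, 86.3]
eef_rot: [-0.776, 1.569, -0.627]
wrist_force: [-0.9, -0.4, -1.6]
width: 39.6
```

```bash
python3 -c "
from h import *
rep(); V=[]
for n,(x0,y0) in (('side',(260,180)),('scene',(250,190))):
    c=cap(n,n+'3'); P=world(c); px=c['pixels'].astype(int); r,g,b=px[...,0],px[...,1],px[...,2]
    k=(g>60)&(r<80)&(g-b>30)&(np.hypot(P[...,0]-577,P[...,1]-20)<40)&(P[...,2]>35); m=P[k]; print(n,len(m),'green z',np.percentile(m[:,2],[1,5,95,99]).round(1))
    k=(np.hypot(P[...,0]-577,P[...,1]-20)<65)&(abs(P[...,2]-38)<8)&(px.max(-1)<110); print('dark unit z',np.percentile(P[k][:,2],[50,90,95]).round(1),k.sum())
    V.append(cv2.imread(f'pics/{n}3.png')[y0:y0+150,x0:x0+150])
cv2.imwrite('pics/c3.png',cv2.resize(np.hstack(V),None,fx=2.6,fy=2.6,interpolation=cv2.INTER_CUBIC))
for n in('side0','scene0'):
    c=ld(n);P=world(c); px=c['pixels'].astype(int)
    k=(np.hypot(P[...,0]-577,P[...,1]-20)<65)&(abs(P[...,2]-38)<8)&(px.max(-1)<110); print('before',n,np.percentile(P[k][:,2],[50,90,95]).round(1),k.sum())
"
```

```text
th -0.001 pivot vice-frame off xyz [ 0.  -0.4 30.1] F [-0.9 -0.2 -1.6] T [0.04 0.01 0.02] t 17.22 w 39.6
side 615 green z [ 61.4  62.9 119.7 121. ]
dark unit z [37.6 43.8 45. ] 554
scene 517 green z [ 61.1  64.3 119.5 120.5]
dark unit z [37.3 43.6 44.4] 340
before side0 [37.9 44.  45. ] 517
before scene0 [37.3 43.5 44.2] 346
```

View pics/c3.png

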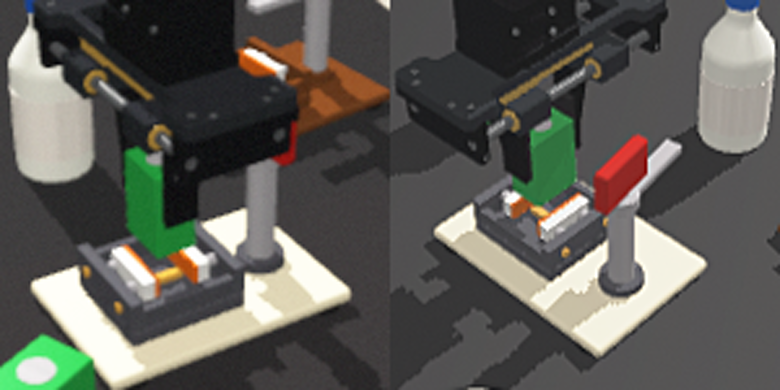

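Side and scene crops show the block held above the empty jaws, with the rib visible between them and the unit seated at the same height as before. The clamp arm points away. One last check for uprightness and centring.

```bash
python3 -c "
from h import *
for n in('side','scene'):
  for tag in('0','3'):
    c=ld(n+tag);P=world(c); px=c['pixels'].astype(int); r,g,b=px[...,0],px[...,1],px[...,2]
    k=(g>60)&(r<80)&(g-b>30)&(np.hypot(P[...,0]-577,P[...,1]-20)<40)&(P[...,2]>35)
    m=R.from_euler('z',-.148).apply(P[k]-[577.2,19.5,0]); z=m[:,2]; z0=50 if tag=='0' else 66
    side=(z>z0)&(z<z0+32)
    for ax in(0,1):
      for sg in(1,-1):
        f=side&(abs(m[:,ax]*sg-(14,20)[ax])<5)&(abs(m[:,1-ax])<(17,11)[ax])
        if f.sum()>60:
            A=np.c_[m[f][:,2]-z0-16,np.ones(f.sum())]; co=np.linalg.lstsq(A,m[f][:,ax],rcond=None)[0]
            print(n+tag,'face','xy'[ax],sg,f.sum(),'slope',co[0].round(3),'pos',co[1].round(1))
"
```

```text
side0 face x -1 154 slope 0.004 pos -15.0
side0 face y -1 183 slope 0.014 pos -19.1
side3 face x -1 164 slope -0.007 pos -14.4
side3 face y -1 97 slope -0.013 pos -20.0
scene0 face x 1 151 slope 0.001 pos 14.8
scene0 face y -1 91 slope 0.006 pos -18.9
scene3 face x 1 164 slope -0.008 pos 15.5
```

```bash
python3 -c "
from h import *
a,b=ld('scene0'),ld('scene3')
for n,(x0,y0,x1,y1) in dict(bottle=(366,180,400,250),mount=(222,300,246,324),dish=(252,338,312,388)).items(): print(n,np.abs(a['pixels'][y0:y1,x0:x1].astype(int)-b['pixels'][y0:y1,x0:x1]).mean().round(1))
print(robot.job_done()); rep()"
```

```text
bottle 0.4
mount 11.6
dish 0.9
the job is handed in; nothing more can be done
None
the job is handed in; nothing more can be done
```

```bash
python3 -c "
from h import *
for n in('scene0','scene3'):
    c=ld(n);p=c['pixels'].astype(int)[295:330,215:255]; k=(p[...,0]>2.5*p[...,1])&(p[...,0]>50); print(n,np.argwhere(k).mean(0).round(2),k.sum(),p[k].mean(0).round(0))"
```

```text
scene0 [16.18 18.64] 292 [184.  50.  45.]
scene3 [16.22 18.6 ] 290 [155.  43.  40.]
```

The job is handed in at about 17 s of the 64 s limit. I turned the red knob clockwise until the clamp arm stood at about 1.42 rad. I then rocked the green block ±0.13 rad while easing it up about 2 mm per cycle until it came free of the jaws.

Last checks, all before hand-in unless noted:
- **Block:** held at about 39.6 mm opening with 60 N set. Its underside is about 15 mm above the jaw tops, upright within about 0.02–0.03 rad and centred over the jaws within about 1–2 mm.
- **Jaw unit:** seated at the same height as at the start. The upward pull read at the end of each call never passed about 5 N, well below its 20 N weight. Forces during the calls were not recorded.
- **Bystanders:** the bottle and dish look unchanged in the images. The red mount first showed a brightness difference of 11.6. After hand-in I compared the saved pictures: its outline is within 0.05 pixels and only darker, so it had not moved and was probably in the arm's shadow.

No check failed.

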